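# Dress the setting arbor and open the clamp air

## Robot

A 6-joint arm with a two-finger parallel gripper is mounted at the origin on the work surface. World frame = base frame: x ahead of the robot, y to its left, z up, the work surface at z = 0. Lengths are in m, angles in rad, forces in N, time in s.
With the tool pointing down it reaches from about 0.275 to 0.825 m from the base axis. Payload 5.2 kg.
Tool frame: the origin (TCP) lies on the centre line of the jaws, within the pads' length; the fingertips stand 19 mm ahead of it and the grasp point (between the pads) is the TCP (env.tcp_to_tips is the distance from the TCP to the fingertips, in m); x points along the fingers, y is the direction in which the jaws open and shut, and the axes are right-handed (so a half turn about x gives the same grasp; the last joint's range is limited). The gripper opens to 93 mm and grips with 3 to 60 N. Pads are 15 mm wide; open, the fingers measure 128 mm over their backs; the gripper's body (75 mm by 188 mm) begins 65 mm behind the grasp point.
Start: joints at [-1.406, 0.259, 1.535, -0, 1.348, -0.203], TCP at [0.198, -0.513, 0.238] pointing down, gripper open.
Joint ranges: [-3.14, 3.14], [-0.91, 2.08], [0.19, 2.58], [-1.22, 4.36], [0.22, 2.71], [-3.12, 3.12]. Speed limits (rad/s): [2.57, 2.57, 3.14, 3.14, 3.14, 3.14].

## Interface

Orientations are given as a 3x3 rotation matrix whose columns are the frame's x, y, z axes.
In Python, from workcell import env, viewer gives the robot as it stands. The module is installed in compiled form; this text tells all that it offers.
- The arm moves only by the tool arm_command, never from a script. Its argument "steps" is a list that holds one entry, the list of rows, each a list of 4 numbers: the shift along the tool's x, y, z in m, then the turn about the tool's x in rad. In form: [[[tx, ty, tz, roll], ...]]. A call has 1 to 5 rows; each row is the pose to reach, as a shift and turn from the pose commanded when the call began, along the tool's axes at that moment; what a row does not reach only later rows make up. A row lasts 1/8 s, in which the tool goes at most 62.5 mm and 10.7 degrees, less where a joint would pass 70% of its speed; a pose out of reach is approached as far as the arm can. A call with a gripper value outside its range is refused whole. "gripper" is the opening, from 0 (shut) to 1 (fully open), set as the call begins (left out, the last holds). The fingers move at their own pace and stop on an object; "newtons" is the grip in N (left out, the last holds). Time passes only in rows, so rows that repeat a pose let the fingers close. It gives the time, the measured TCP pose, the force and the opening at its end, in the units of the state.
- env.observe(): the state, without advancing time (a new reading comes with each control period).
- viewer.get_image(name): name is "scene" or "top" or "wrist"; returns a dict with "pixels" (420x560x3 uint8, red, green, blue), "camera_matrix" (3x3 intrinsics, pixels), "view" (4x4, takes a point from world to camera coordinates). Camera axes: x right, y down, z forward; pixel columns grow to the right and rows downward; lengths in m; the calibration is good to about 2 mm. A picture is of the moment at which its call begins. There is no depth.
- env.close_job(): hands the job in, once; it reports no verdict.
The state is a dict: "time": time; "q": joint angles; "qd": joint speeds; "tau": joint torques, N m; "tool_pos": TCP position; "ee_rot": TCP orientation; "contact_force": force on the tool from outside, world axes, zero at the start; "torque": the same for the moment, N m; "opening": opening from 0.0 (shut) to 1.0 (fully open).
Only numpy, scipy, OpenCV 4.12 (cv2) and the standard library are available. Lean on these libraries where they do the work, as an engineer would, in place of code of your own. Each camera call takes 0.05 s, during which the arm holds its last target. There are 200 camera calls.

## Task

Build up the tool stack on the upright arbor of the setting fixture: thread on the green spacer first, then the blue cutter block, then the red collar, lowering each one (do not let it drop down the arbor) until it is fully home, flat on what lies beneath. Only when all three are on, turn the red air-valve lever to the green mark, 60 degrees open, and leave it there. Leave the brass spare ring and everything else on the bench where it is.

Things in the scene. Friction and masses are not known exactly. Their poses are not given: they have to be found in the camera images.
- spacer_center (a point): Green-painted metal spacer ring, outside diameter 48, bore 25, height 18, loose, lying flat on the bench, same both ways up; goes on first. The point is its centre (9 mm above its underside); z is the bore axis.
- cutter_center (a point): Blue square cutter block 50 x 50, height 22, bore 25, loose, lying flat; goes on second. A steel knife 26 wide and 16 high stands out 14 from each of its two faces at +x and -x (78 overall along x); the two plain faces, at +y and -y, are 50 apart and are the ones to grip. The point is its centre (11 mm up); z is the bore axis.
- collar_center (a point): Red-painted metal collar ring, outside diameter 44, bore 25, height 14, loose, lying flat on the bench, same both ways up; goes on last. The point is its centre (7 mm above its underside).
- arbor_seat (a point): Centre of the seat of the fixed arbor: the top of a dark round boss of diameter 40, 40 mm above the bench, on which the spacer comes to rest. From it a bright steel post of diameter 20 rises 62 mm; its top 8 mm taper to diameter 9. z is up along the post; y points to the valve, 160 mm away. Home heights of the rings' centres above this point: spacer 9, cutter block 29, collar 47 mm.
- fixture: The fixed fixture as a whole; origin under the arbor, on the bench. A grey bench plate 12 mm thick: a 90 mm disc round the arbor, another round the valve and a 70 mm wide bridge between them; a copper pipe of diameter 10 runs along the bridge 30 mm above the bench.
- valve_pivot (a point): Point on the valve lever's upright turning axis, at the lever's mid-height, 85 mm above the bench. Below it is a brass valve body and a white dial disc of diameter 92, top 60 mm above the bench, with black ticks at 0, 30 and 90 degrees and a broad green mark at 60. At 0 the lever points along this frame's -x, at 90 degrees along its +y.
- lever_grip (a point): Grip point of the red valve lever, on its centre line 72 mm from the turning axis, half-way up. The lever is a level bar 12 wide and 18 high (76 to 94 mm above the bench) that reaches 95 mm from the axis; it can be pinched from above across its width beyond the dial. The bar runs along this frame's x; -x points outward.
- valve (a joint): Angle of the valve lever in rad: 0 closed, growing clockwise seen from above, to stops at 0 and 1.571. It starts nearly closed, turns with light friction (about 3 N at the grip) and stays where it is left. Wanted: 1.047 (60 degrees, green mark).
- spare_center (a point): Brass spare ring, outside diameter 46, bore 25, height 16, loose, lying among the others: not wanted, leave it. The point is its centre.
- oil: Yellow oil bottle, loose, standing, diameter 42, height 115; origin at the centre of its underside. Leave it standing.
- timber: Pale timber sample, loose, 45 x 45 x 160 (long side along its y); origin at the centre of its underside.
- offcut: Pale timber offcut, loose, 45 x 45 x 90 (long side along its y); origin at the centre of its underside.
- wrench: Steel wrench lying on the bench along its x, loose, under 220 long.
- brush: Bench brush lying along its x, loose, under 260 long.
- jar: Amber jar with white lid, loose, diameter 64, height 75; origin at the centre of its underside.
- can: Blue can, loose, diameter 66, height 100; origin at the centre of its underside.
Things that resemble listed ones, but are neither listed nor needed, are in the scene too. Of the things like the part that bears cutter_center, leave any that is brown, purple or white; of the rest the smaller one is meant.

How it is judged:
On the way, in this order (a step that is already met when the one before it is completed fails the run):
1. the green spacer is home on the seat (horizontal distance between spacer_center and arbor_seat below 0.005 m and z of spacer_center in the frame of arbor_seat between 0.006 and 0.012 m and angle between the z axis of spacer_center and the z axis of arbor_seat, either way round below 0.1 rad), for 0.2 s.
2. the cutter block is home on the spacer (all of step 1 and horizontal distance between cutter_center and arbor_seat below 0.005 m and z of cutter_center in the frame of arbor_seat between 0.026 and 0.032 m and angle between the z axis of cutter_center and the z axis of arbor_seat, either way round below 0.1 rad), for 0.2 s.
3. the red collar is home on the cutter block (all of step 2 and horizontal distance between collar_center and arbor_seat below 0.005 m and z of collar_center in the frame of arbor_seat between 0.044 and 0.05 m and angle between the z axis of collar_center and the z axis of arbor_seat, either way round below 0.1 rad), for 0.2 s.
4. the valve lever stands at the green mark (all of step 3 and value of joint valve between 0.907 and 1.187 rad), for 0.2 s.
At the end, for the whole second after the job is handed in: Spacer, cutter block and collar are threaded on the arbor in that order, each within 5 mm of the arbor's axis, within 3 mm of its home height and flat to 0.1 rad, at rest; the valve lever stands within 0.14 rad (8 degrees) of 60 degrees (all of step 4 and linear speed of each of spacer, cutter, collar below 0.02 m/s); the robot touches nothing.
It fails at once if the brass spare or another bystander was shifted by more than 25 mm (distance of any of spare_center, oil, timber, offcut, wrench, brush, jar, can from where it was at the start of the episode above 0.025 m).
It fails at once if a ring was dropped down the arbor (faster than 0.7 m/s on it) ((horizontal distance between spacer_center and arbor_seat below 0.006 m and z of spacer_center in the frame of arbor_seat below 0.065 m and linear speed of spacer above 0.7 m/s) or (horizontal distance between cutter_center and arbor_seat below 0.006 m and z of cutter_center in the frame of arbor_seat below 0.065 m and linear speed of cutter above 0.7 m/s) or (horizontal distance between collar_center and arbor_seat below 0.006 m and z of collar_center in the frame of arbor_seat below 0.065 m and linear speed of collar above 0.7 m/s)).
It also fails if it takes over 72 s, if anything falls off the work surface, if the arm or the gripper's body presses on something with over 40 N, if the wrist force passes 120 N, or if a joint passes its speed limit or range.

## Working session

There is one attempt and no reset: what is moved stays moved. The work goes in short steps, Python scripts to look and compute and a tool call to move; the robot and the scene stay as the last step left them, time stands still between calls to the robot, and variables do not carry over. Pictures are saved under pics/ and viewed, about 8 in all and at most 12, crops included, and the job is handed in when it is done.

Besides the shell and the picture viewer there is one more tool, called after ">>>" as a command line: name --argument value ..., lists and objects as JSON in quotes. arm_command: Moves the arm, as the interface text tells. Its arguments: {"type":"object","properties":{"steps":{"type":"array"},"gripper":{"type":"number"},"newtons":{"type":"number"}},"required":["steps"]}

```bash
mkdir -p pics; python3 - <<'E'
from workcell import env, viewer
import cv2, numpy as np, pickle
s=env.observe(); print(s['time'],np.round(s['tool_pos'],4),np.round(s['ee_rot'],3),s['opening'])
for n in ['top','scene']:
    d=viewer.get_image(n); pickle.dump(d,open(f'pics/{n}0.pkl','wb'))
    print(n,np.round(d['camera_matrix'],1).tolist(),np.round(d['view'],3).tolist())
    cv2.imwrite(f'pics/{n}0.png',cv2.resize(d['pixels'][:,:,::-1],(800,600),interpolation=cv2.INTER_CUBIC))
E
```

```text
0.0 [ 0.1977 -0.5127  0.2368] [[-0.     0.36  -0.933]
 [ 0.002 -0.933 -0.36 ]
 [-1.    -0.002 -0.   ]] 1.0026022220681803
top [[535.4, 0.0, 271.8], [0.0, 535.4, 205.7], [0.0, 0.0, 1.0]] [[0.019, -1.0, -0.008, -0.004], [-0.986, -0.017, -0.164, 0.57], [0.164, 0.011, -0.986, 1.282], [0.0, 0.0, 0.0, 1.0]]
scene [[388.5, 0.0, 286.5], [0.0, 388.5, 204.7], [0.0, 0.0, 1.0]] [[0.76, 0.649, 0.018, -0.41], [0.51, -0.579, -0.637, -0.232], [-0.403, 0.493, -0.771, 1.231], [0.0, 0.0, 0.0, 1.0]]
```

View pics/top0.png

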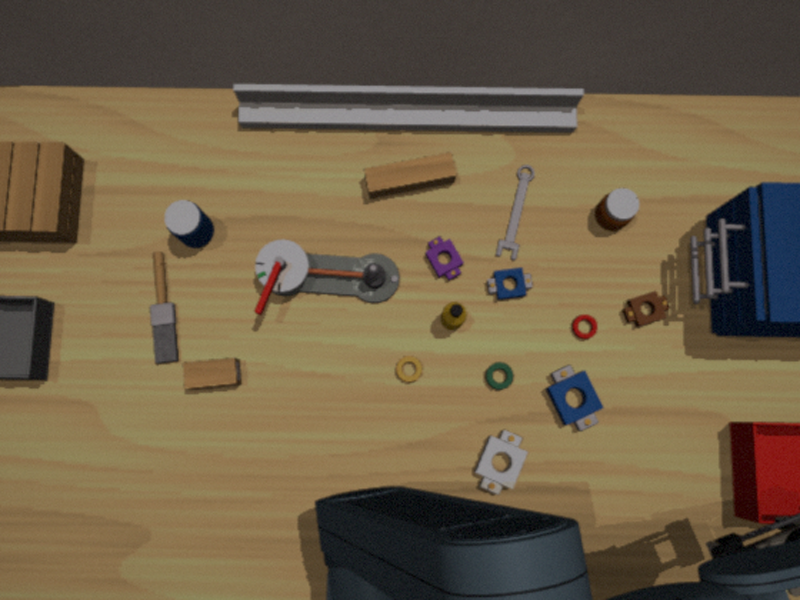

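View pics/scene0.png

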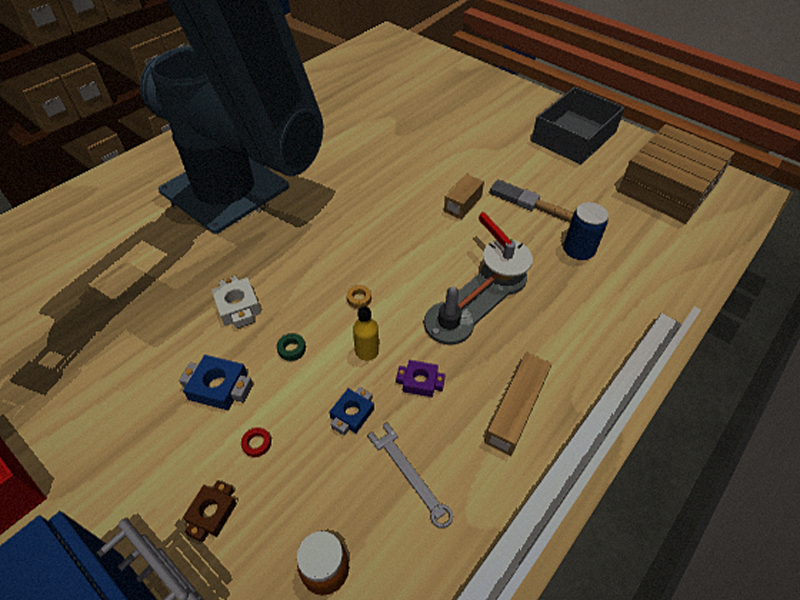

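The top view (800 x 600 picture) shows the green spacer at (499,376), the red collar at (584,327), the brass spare at (409,369), the arbor at (374,270), and the dial at (282,266) with the lever pointing to (262,305).

There are five cutter-like blocks: purple (444,257), brown (646,309), white (502,461), blue (510,284) and a larger blue (575,398). After excluding brown, purple and white, the smaller blue one at (510,284) is the one meant. I'll confirm it in a crop.

```bash
cat > h.py <<'E'
import numpy as np, cv2, pickle
def ray(d,uv,z):
    "cast pixel(s) onto plane z"
    V=d['view'];R=V[:3,:3];c=-R.T@V[:3,3]
    uv=np.atleast_2d(uv).astype(float)
    r=(R.T@np.linalg.inv(d['camera_matrix'])@np.c_[uv,np.ones(len(uv))].T).T
    return (c+r*((z-c[2])/r[:,2])[:,None])[:,:2]
def proj(d,p):
    p=np.atleast_2d(p);q=(d['view'][:3,:3]@p.T).T+d['view'][:3,3];q=(d['camera_matrix']@q.T).T
    return q[:,:2]/q[:,2:]
def mask(d,lo,hi):
    h=cv2.cvtColor(d['pixels'],cv2.COLOR_RGB2HSV)
    return cv2.inRange(h,np.array(lo),np.array(hi))
RED=((0,150,70),(6,255,255)); GREEN=((65,80,20),(95,255,255)); BLUE=((105,120,30),(120,255,255))
def blobs(m,amin=60):
    n,l,st,c=cv2.connectedComponentsWithStats(m)
    return [(i,st[i,4],c[i],l==i) for i in range(1,n) if st[i,4]>amin]
E
python3 - <<'E'
from h import *
D={n:pickle.load(open(f'pics/{n}0.pkl','rb')) for n in('top','scene')}
for name,col,z in [('green',GREEN,.009),('red',RED,.007),('blue',BLUE,.011),('brass',((18,150,90),(26,255,255)),.008),('white',((0,0,140),(180,60,255)),.06)]:
  for n in D:
    for i,a,c,m in blobs(mask(D[n],*col)):
        if a>4000: continue
        k,_=cv2.findContours(m.astype(np.uint8),cv2.RETR_EXTERNAL,cv2.CHAIN_APPROX_NONE)
        k=max(k,key=len).reshape(-1,2); w=ray(D[n],k,z); (cx,cy),(sw,sh),an=cv2.minAreaRect((w*1000).astype(np.float32))
        print(name,n,a,'px',np.round(c),'rect mm',round(cx,1),round(cy,1),'size',round(sw),round(sh),'ang',round(an,1))
p=D['top']['pixels'];a=p[140:300,270:440]; q=D['scene']['pixels'][160:290,270:400]
a=cv2.resize(a,(600,565));cv2.imwrite('pics/crop1.png',a[:,:,::-1])
E
```

```text
green top 136 px [349. 263.] rect mm 433.6 -189.3 size 40 40 ang 1.0
green scene 201 px [203. 242.] rect mm 431.0 -190.3 size 44 51 ang 47.5
red top 188 px [187. 202.] rect mm 583.8 223.9 size 14 98 ang 69.7
red top 141 px [409. 228.] rect mm 523.6 -342.0 size 38 41 ang 1.0
red top 1994 px [544. 328.] rect mm 277.1 -668.5 size 80 169 ang 89.8
red scene 94 px [347. 160.] rect mm 526.7 289.2 size 13 102 ang 69.4
red scene 158 px [179. 309.] rect mm 519.9 -341.0 size 42 39 ang 41.0
red scene 83 px [  3. 330.] rect mm 278.7 -606.9 size 15 42 ang 65.4
blue top 3142 px [543. 176.] rect mm 664.4 -675.3 size 105 260 ang 86.0
blue top 109 px [139. 161.] rect mm 682.8 355.5 size 42 60 ang 46.2
blue top 115 px [516. 179.] rect mm 657.6 -616.1 size 91 28 ang 8.0
blue top 287 px [357. 198.] rect mm 598.6 -209.4 size 49 50 ang 8.4
blue top 655 px [402. 278.] rect mm 397.9 -319.8 size 70 72 ang 25.7
blue scene 412 px [410. 168.] rect mm 687.1 385.5 size 66 127 ang 22.1
blue scene 873 px [148. 267.] rect mm 390.7 -318.1 size 82 83 ang 25.5
blue scene 419 px [246. 286.] rect mm 594.9 -208.1 size 54 5
[... 505 characters left out ...]
 top 360 px [436. 142.] rect mm 736.1 -402.5 size 52 53 ang 0.9
white top 436 px [127. 151.] rect mm 700.1 373.1 size 57 58 ang 0.9
white top 744 px [199. 183.] rect mm 620.7 190.9 size 89 80 ang 53.7
white top 636 px [352. 322.] rect mm 289.8 -187.9 size 64 98 ang 67.4
white scene 241 px [414. 148.] rect mm 673.2 405.9 size 61 55 ang 41.7
white scene 466 px [356. 182.] rect mm 616.7 190.0 size 89 81 ang 53.7
white scene 384 px [164. 207.] rect mm 307.9 -200.5 size 64 67 ang 66.3
white scene 1561 px [416. 323.] rect mm 930.7 9.7 size 599 12 ang 90.0
white scene 3276 px [395. 326.] rect mm 901.3 -31.9 size 579 26 ang 90.0
white scene 805 px [223. 388.] rect mm 725.5 -395.1 size 54 54 ang 89.3
```

View pics/crop1.png

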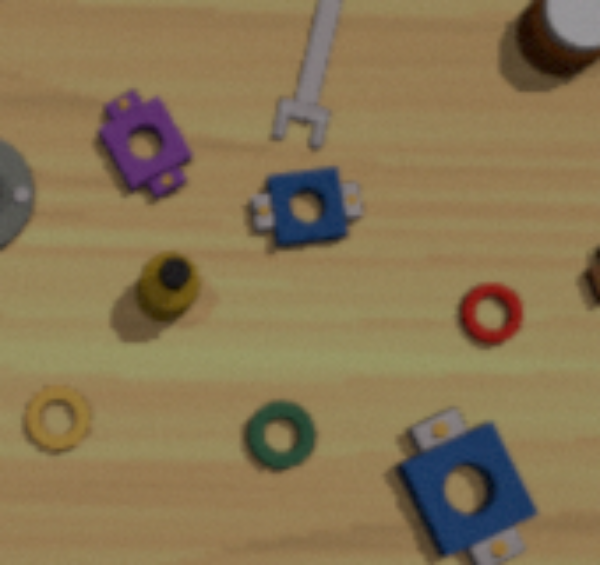

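The crop confirms it. The small blue block is at crop (306,207) with its knives left and right, and it's clearly smaller than the blue one at (466,488). The wrench jaw lies just above it at (300,125). I'll go above the green spacer and look from close up.

```bash
cat >> h.py <<'E'
from workcell import env, viewer
def go(x,y,z,yaw=None):
    "tool-axis shift and roll from the measured pose to the world target"
    s=env.observe();R=s['ee_rot'];p=s['tool_pos'];d=R.T@(np.array([x,y,z])-p)
    y0=np.degrees(np.arctan2(R[1,1],R[0,1])); r=0 if yaw is None else ((y0-yaw+90)%180)-90
    print('t',round(s['time'],2),'tcp',np.round(p,4),'yaw',round(y0,1),'shift',np.round(d,4),'roll',round(np.radians(r),3),'F',np.round(s['contact_force'],1),'op',round(s['opening'],3),'q6',round(s['q'][5],2))
def snap(n,name,crop=None,k=1.0):
    d=viewer.get_image(n);pickle.dump(d,open(f'pics/{name}.pkl','wb'));return d
E
python3 - <<'E'
from h import *
go(.432,-.190,.237)
d=pickle.load(open('pics/top0.pkl','rb'));e=pickle.load(open('pics/scene0.pkl','rb'))
print('bottle cap',ray(d,[(455/1.4286,310/1.4286)],.115),ray(e,[(364/1.4286,313/1.4286)],.115))
print('post tip',ray(d,[(374/1.4286,268/1.4286)],.102),ray(e,[(452/1.4286,291/1.4286)],.102))
E
```

```text
t 0.1 tcp [ 0.1977 -0.5128  0.2369] yaw -68.9 shift [ 0.0004 -0.2169 -0.3347] roll 0.0 F [-0.3  0.5  0.1] op 0.999 q6 -0.2
bottle cap [[ 0.53323762 -0.10416492]] [[ 0.53670004 -0.10975739]]
post tip [[0.60385184 0.03069033]] [[0.60730419 0.02670774]]
```

>>> arm_command --steps '[[[0, -0.217, -0.335, 0], [0, -0.217, -0.335, 0], [0, -0.217, -0.335, 0], [0, -0.217, -0.335, 0], [0, -0.217, -0.335, 0]]]'

```text
time: 0.72
tool_pos: [0.3822, -0.2585, 0.2375]
ee_rot: [[0.0, 0.359, -0.933], [0.0, -0.933, -0.359], [-1.0, -0.0, -0.0]]
contact_force: [0.4, -0.3, 0.5]
opening: 0.998
```

>>> arm_command --steps '[[[0.06, -0.047, -0.072, 0], [0.06, -0.047, -0.072, 0], [0.06, -0.047, -0.072, 0]]]'

```text
time: 1.1
tool_pos: [0.4312, -0.1877, 0.1756]
ee_rot: [[-0.004, 0.363, -0.932], [0.003, -0.932, -0.363], [-1.0, -0.005, 0.002]]
contact_force: [0.4, 0.2, -0.8]
opening: 0.997
```

```bash
python3 - <<'E'
from h import *
d=snap('wrist','w1'); go(.432,-.190,.022)
print(np.round(d['camera_matrix'],1).tolist(),'cam',np.round(-d['view'][:3,:3].T@d['view'][:3,3],4),np.round(d['view'][:3,:3],3).tolist())
for i,a,c,m in blobs(mask(d,*GREEN)):
    k,_=cv2.findContours(m.astype(np.uint8),cv2.RETR_EXTERNAL,cv2.CHAIN_APPROX_NONE);k=max(k,key=len).reshape(-1,2)
    w=ray(d,k,.018)*1000;print(a,c,cv2.minAreaRect(w.astype(np.float32)),cv2.minEnclosingCircle(w.astype(np.float32)))
cv2.imwrite('pics/w1.png',d['pixels'][:,:,::-1])
E
```

```text
t 1.15 tcp [ 0.4314 -0.1895  0.1768] yaw -68.8 shift [ 0.1548  0.001  -0.0006] roll 0.0 F [ 0.3 -0.2 -0. ] op 0.999 q6 0.55
[[289.5, 0.0, 281.4], [0.0, 289.5, 209.1], [0.0, 0.0, 1.0]] cam [ 0.4929 -0.1638  0.3222] [[0.365, -0.931, -0.003], [-0.903, -0.355, 0.241], [-0.226, -0.085, -0.97]]
181 [282.8121547  184.95027624] ((447.2527770996094, -182.51344299316406), (10.710511207580566, 34.0749397277832), 21.425447463989258) ((443.0691223144531, -184.14402770996094), 17.049274444580078)
```

View pics/w1.png

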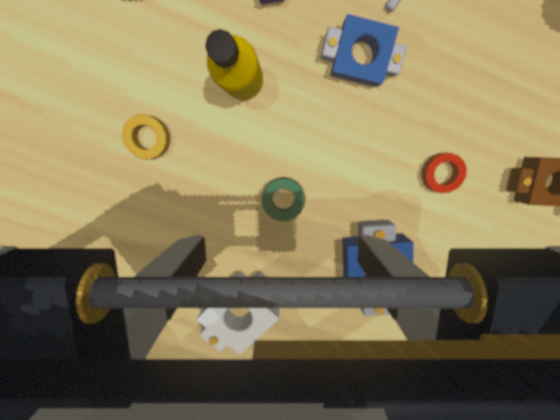

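The wrist view shows the green ring at (283,199), centred between the jaws, in partial shade. The small blue block is at (365,50) and the red collar at (445,173). I'll refit the ring with a looser mask.

```bash
cat >> h.py <<'E'
def ring(d,col,h,uv,od,rad=40):
    "centre of ring near pixel uv from ellipse of its filled outline, at top plane z=h"
    m=mask(d,*col);b=[x for x in blobs(m) if np.hypot(*(x[2]-uv))<rad]
    if not b: print('none');return
    m=np.any([x[3] for x in b],0).astype(np.uint8)
    pts=np.argwhere(m)[:,::-1].astype(np.float32)
    k=cv2.convexHull(pts).reshape(-1,2)
    for z in(h,h/2,0): 
        w=(ray(d,k,z)*1000).astype(np.float32);c,r=cv2.minEnclosingCircle(w);print('z',z,'area',m.sum(),'circ',np.round(c,1),round(r,1),'rect',np.round(cv2.minAreaRect(w)[1],1),'hullc',np.round(w.mean(0),1))
    # bore: holes inside
    cs,hi=cv2.findContours(m,cv2.RETR_CCOMP,cv2.CHAIN_APPROX_NONE)
    for c,q in zip(cs,hi[0]):
        if q[3]>=0 and len(c)>12: 
            w=(ray(d,c.reshape(-1,2),h)*1000).astype(np.float32);print('bore top',np.round(cv2.minEnclosingCircle(w),1) if 0 else (np.round(cv2.minEnclosingCircle(w)[0],1),round(cv2.minEnclosingCircle(w)[1],1)))
E
python3 - <<'E'
from h import *
d=pickle.load(open('pics/w1.pkl','rb'))
print('tcp px',proj(d,[[.4314,-.1895,.009]]))
h=cv2.cvtColor(d['pixels'],cv2.COLOR_RGB2HSV);print(h[199,262:306:3].tolist())
ring(d,((60,60,15),(100,255,255)),.018,(283,199),48)
ring(d,RED,.014,(445,173),44)
ring(d,BLUE,.022,(365,50),50)
E
```

```text
tcp px [[283.6071618  199.22108061]]
[[34, 78, 78], [44, 84, 73], [46, 82, 75], [31, 85, 72], [20, 111, 129], [20, 117, 129], [20, 112, 127], [21, 110, 127], [21, 112, 127], [21, 116, 127], [21, 114, 123], [39, 84, 79], [46, 77, 79], [54, 76, 91], [40, 78, 118]]
z 0.018 area 273 circ [ 442.3 -184.5] 18.1 rect [12.9 36.2] hullc [ 447.9 -182. ]
z 0.009 area 273 circ [ 440.8 -185.1] 18.7 rect [13.2 37.3] hullc [ 446.6 -182.6]
z 0 area 273 circ [ 439.3 -185.7] 19.2 rect [13.6 38.4] hullc [ 445.2 -183.1]
z 0.014 area 647 circ [ 521.9 -338.4] 20.7 rect [39.3 40.5] hullc [ 521.7 -338.5]
z 0.007 area 647 circ [ 522.6 -342.3] 21.1 rect [40.2 41.4] hullc [ 522.3 -342.5]
z 0 area 647 circ [ 523.3 -346.3] 21.6 rect [41.  42.3] hullc [ 523.  -346.5]
bore top (array([ 521.8, -338.5]), 14.6)
z 0.022 area 2253 circ [ 595.5 -206.4] 33.1 rect [48.7 49.1] hullc [ 595.3 -207.5]
z 0.011 area 2253 circ [ 599.2 -208. ] 34.3 rect [50.4 50.9] hullc [ 599.1 -209.1]
z 0 area 2253 circ [ 603.  -209.6] 35.5 rect [52.2 52.7] hullc [ 602.8 -210.7]
bore top (array([ 595.2, -206.6]), 14.2)
```

>>> arm_command --steps '[[[0.06, 0.001, 0, 0], [0.11, 0.001, 0, 0], [0.14, 0.001, 0, 0], [0.153, 0.001, 0, 0], [0.153, 0.001, 0, 0]]]' --gripper 0.85

```text
time: 1.78
tool_pos: [0.432, -0.1925, 0.0248]
ee_rot: [[-0.0, 0.359, -0.934], [-0.0, -0.934, -0.359], [-1.0, -0.0, 0.0]]
contact_force: [-0.4, -0.0, 0.6]
opening: 0.847
```

>>> arm_command --steps '[[[0, 0, 0, 0], [0, 0, 0, 0], [0, 0, 0, 0], [0, 0, 0, 0], [0, 0, 0, 0]]]' --gripper 0.3 --newtons 25

```text
time: 2.4
tool_pos: [0.4321, -0.1914, 0.0251]
ee_rot: [[0.0, 0.36, -0.933], [0.0, -0.933, -0.36], [-1.0, 0.0, -0.0]]
contact_force: [-1.0, 2.3, 5.9]
opening: 0.502
```

>>> arm_command --steps '[[[-0.06, 0, 0, 0], [-0.12, 0, 0, 0], [-0.175, -0.02, -0.025, 0], [-0.175, -0.055, -0.07, 0], [-0.175, -0.09, -0.115, 0]]]'

```text
time: 3.02
tool_pos: [0.5081, -0.0653, 0.2007]
ee_rot: [[0.002, 0.358, -0.934], [-0.001, -0.934, -0.358], [-1.0, 0.002, -0.002]]
contact_force: [0.7, -0.2, -2.7]
opening: 0.5
```

>>> arm_command --steps '[[[0, -0.035, -0.043, 0], [0, -0.052, -0.065, 0], [0, -0.052, -0.065, 0]]]'

```text
time: 3.4
tool_pos: [0.5493, 0.0075, 0.199]
ee_rot: [[-0.001, 0.363, -0.932], [0.0, -0.932, -0.363], [-1.0, -0.001, 0.001]]
contact_force: [0.0, -0.0, -2.1]
opening: 0.503
```

```bash
python3 - <<'E'
from h import *
d=snap('wrist','w2'); go(.605,.029,.2)
print('cam',np.round(-d['view'][:3,:3].T@d['view'][:3,3],4))
print(proj(d,[[.605,.029,.102],[.605,.029,.04]]))
cv2.imwrite('pics/w2.png',d['pixels'][:,:,::-1])
E
```

```text
t 3.45 tcp [0.5487 0.0063 0.1989] yaw -68.8 shift [-0.0011 -0.0008 -0.0607] roll 0.0 F [-0.2 -0.1 -1.7] op 0.5 q6 1.01
cam [0.6106 0.0318 0.3457]
[[281.87411452 145.40587245]
 [281.72551521 143.82767581]]
```

View pics/w2.png

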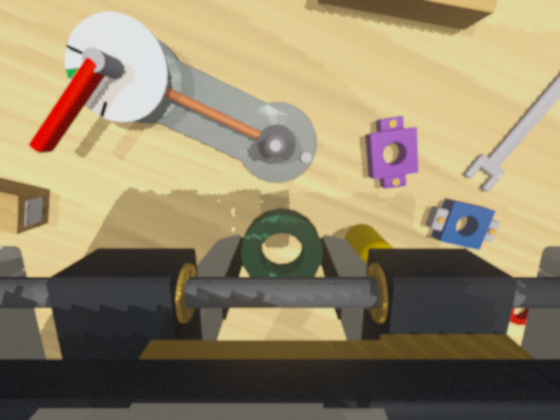

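The wrist view shows the held ring at (282,249), level, with its bore clear. The post tip is the bright spot at (275,145). The dial is at (117,67), with the lever from (95,62) to (42,145). Next I'll get the offset from the ring's bore to the post.

```bash
python3 - <<'E'
from h import *
d=pickle.load(open('pics/w2.pkl','rb'))
g=cv2.cvtColor(d['pixels'],cv2.COLOR_RGB2GRAY);g=cv2.GaussianBlur(g,(3,3),0)
c=g[118:175,248:306]
print(c[10:46:3,8:48:3])
dark=cv2.inRange(g,0,75);dark[:110]=0;dark[175:]=0;dark[:,:240]=0;dark[:,310:]=0
for i,a,cc,m in blobs(dark,40): 
    k=np.argwhere(m)[:,::-1].astype(np.float32);(x,y),r=cv2.minEnclosingCircle(k);print('dark',a,cc,(x,y),r,ray(d,(x,y),.04))
for uv in[(275,145)]: print('tip',ray(d,uv,.102))
m=mask(d,(50,40,10),(100,255,255));m[:205]=0;m[290:]=0;m[:,:238]=0;m[:,328:]=0
b=max(blobs(m,100),key=lambda x:x[1]);m=b[3].astype(np.uint8);print(b[1],b[2])
p=np.argwhere(m)[:,::-1].astype(np.float32);h=cv2.convexHull(p).reshape(-1,2);print('hull x',h[:,0].min(),h[:,0].max(),'y',h[:,1].min(),h[:,1].max())
cs,hi=cv2.findContours(m,cv2.RETR_CCOMP,cv2.CHAIN_APPROX_NONE)
for k,q in zip(cs,hi[0]):
    if len(k)>30: k=k.reshape(-1,2);print(q[3],k.min(0),k.max(0),'ray',(ray(d,[k.min(0)],.192)+ray(d,[k.max(0)],.192))/2)
E
```

```text
[[154 162 157 137 120 118 120 120 120 123 129 154 165 165]
 [152 144 128 119 117 118 119 119 121 122 120 128 151 163]
 [162 144 120 117 116 118 124 122 122 121 120 122 130 154]
 [127 121 116 113 117 130 140 141 135 124 120 122 123 141]
 [111 112 102 105 123 152 179 178 155 135 118 119 121 135]
 [112  92  89 105 135 190 204 202 177 141 119 110 112 129]
 [113  90  88 107 135 195 203 203 182 139 118 108 110 127]
 [117  92  87 100 120 165 197 194 156 127 112 109 111 133]
 [117 101  87  92 106 120 138 136 124 112 107 109 115 141]
 [115 113  93  87  92 104 107 108 108 107 107 111 130 145]
 [116 116 110  98 104 116 114 116 117 109 110 125 143 146]
 [144 148 134 121 118 119 118 121 121 125 134 144 148 153]]
tip [[0.60324505 0.03438212]]
2637 [279.05005688 247.72089496]
hull x 241.0 321.0 y 214.0 277.0
-1 [241 214] [321 277] ray [[0.55523272 0.00960315]]
0 [259 230] [304 273] ray [[0.55208348 0.00848135]]
```

```bash
python3 - <<'E'
from h import *
d=pickle.load(open('pics/w2.pkl','rb'))
t=np.array([.5487,.0063]);zt=np.array([-.932,-.362])
for r in(24,12.5):
  for s in(-1,1):
    P=[[*(t+s*zt*r/1000),z] for z in(.192,.174)];print(r,s,np.round(proj(d,P),1).tolist())
print('held centre if 1px row =',.165/289.5)
go(.6032,.0344,.2)
E
```

```text
24 -1 [[283.5, 217.9], [283.3, 209.9]]
24 1 [[283.2, 296.2], [283.0, 281.5]]
12.5 -1 [[283.4, 237.6], [283.2, 227.9]]
12.5 1 [[283.2, 278.4], [283.0, 265.1]]
held centre if 1px row = 0.0005699481865284974
t 3.45 tcp [0.5487 0.0063 0.1989] yaw -68.8 shift [-0.0011 -0.0065 -0.061 ] roll 0.0 F [-0.2 -0.1 -1.7] op 0.5 q6 1.01
```

>>> arm_command --steps '[[[0, -0.0065, -0.04, 0], [0.01, -0.0065, -0.061, 0], [0.05, -0.0065, -0.061, 0], [0.065, -0.0065, -0.061, 0], [0.065, -0.0065, -0.061, 0]]]'

```text
time: 4.08
tool_pos: [0.6023, 0.0328, 0.1336]
ee_rot: [[-0.003, 0.358, -0.934], [0.0, -0.934, -0.358], [-1.0, -0.001, 0.003]]
contact_force: [-0.4, -0.5, -1.0]
opening: 0.501
```

```bash
python3 - <<'E'
from h import *
d=snap('wrist','w3'); go(.6032,.0344,.08)
e=snap('scene','s3')
u=proj(d,[[.6032,.0344,.12]])[0];v=proj(e,[[.6032,.0344,.11]])[0];print(u,v)
def crop(p,u,r,o): 
    x,y=np.clip(np.round(u).astype(int),r,None);c=p[max(0,y-r):y+r,x-r:x+r];return cv2.resize(c,(o,int(o*c.shape[0]/c.shape[1])),interpolation=cv2.INTER_CUBIC)
a=crop(d['pixels'],u,60,400);b=crop(e['pixels'],v,45,400)
print('wrist crop origin',np.round(u)-60,'scale',400/120)
cv2.imwrite('pics/c3.png',np.hstack([a,b])[:,:,::-1])
E
```

```text
t 4.12 tcp [0.6033 0.0328 0.135 ] yaw -69.0 shift [ 0.055  -0.0015 -0.0004] roll 0.0 F [ 0.1  0.5 -0.8] op 0.499 q6 1.07
[279.69565791 249.96461216] [317.27048132 198.78333036]
wrist crop origin [220. 190.] scale 3.3333333333333335
```

View pics/c3.png

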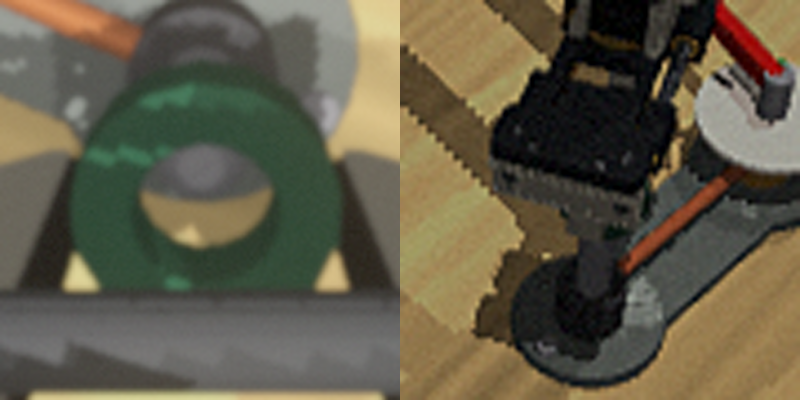

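```bash
python3 - <<'E'
from h import *
d=pickle.load(open('pics/w3.pkl','rb'))
t=np.array([.6033,.0328]);zt=np.array([-.934,-.358])
f=lambda u:np.round((u-[220,190])*3.333,1).tolist()
print('tip est',f(proj(d,[[.6032,.0344,.102]])))
for s,r in((-1,12.5),(1,12.5),(-1,24)):
    print(s,r,'top/bot',f(proj(d,[[*(t+s*zt*r/1000),z] for z in(.128,.110)])))
print('px/mm at tip row',f(proj(d,[[.6032,.0344,.102],[.6032+.934*.001,.0344+.358*.001,.102]])))
E
```

```text
tip est [[199.5, 164.9]]
-1 12.5 top/bot [[208.0, 150.4], [207.6, 118.3]]
1 12.5 top/bot [[207.5, 287.9], [207.2, 243.7]]
-1 24 top/bot [[208.2, 83.6], [207.8, 57.6]]
px/mm at tip row [[199.5, 164.9], [199.5, 160.1]]
```

The ring's bore (crop 206,~196) and the post tip (crop 207,172) agree to within about 1 mm. I'll thread it on slowly.

>>> arm_command --steps '[[[0.01, 0, 0.0008, 0], [0.025, 0, 0.0008, 0], [0.04, 0, 0.0008, 0], [0.055, 0, 0.0008, 0], [0.066, 0, 0.0008, 0]]]'

```text
time: 4.8
tool_pos: [0.6023, 0.0335, 0.0671]
ee_rot: [[-0.002, 0.36, -0.933], [0.0, -0.933, -0.36], [-1.0, -0.001, 0.001]]
contact_force: [-0.9, -0.4, -1.0]
opening: 0.499
```

>>> arm_command --steps '[[[0.003, 0, 0, 0], [0.0045, 0, 0, 0], [0.0045, 0, 0, 0]]]'

```text
time: 5.18
tool_pos: [0.6028, 0.0335, 0.0651]
ee_rot: [[0.0, 0.36, -0.933], [-0.0, -0.933, -0.36], [-1.0, 0.0, -0.0]]
contact_force: [-3.3, 0.2, 4.3]
opening: 0.503
```

>>> arm_command --steps '[[[0, 0, 0, 0], [0, 0, 0, 0], [-0.01, 0, 0, 0], [-0.06, 0, 0, 0], [-0.12, 0, 0, 0]]]' --gripper 0.75

```text
time: 5.8
tool_pos: [0.6021, 0.0334, 0.1848]
ee_rot: [[-0.002, 0.359, -0.933], [0.0, -0.933, -0.359], [-1.0, -0.001, 0.002]]
contact_force: [1.2, -1.1, 0.8]
opening: 0.75
```

```bash
python3 - <<'E'
from h import *
go(.597,-.209,.2,8)
e=snap('scene','s4');u=proj(e,[[.6025,.033,.049],[.6025,.033,.102],[.6025,.033,.04]]);print(np.round(u,1))
for i,a,c,m in blobs(mask(e,(60,50,15),(100,255,255)),15): print(a,np.round(c,1),ray(e,c,.049))
E
```

```text
t 5.8 tcp [0.6021 0.0334 0.1848] yaw -68.9 shift [-0.0152  0.2243  0.092 ] roll -1.343 F [ 1.2 -1.1  0.8] op 0.75 q6 1.07
[[314.8 214.9]
 [316.4 201.1]
 [314.5 217.1]]
40 [186.2   5.3] [[-0.53239881  0.57945429]]
17 [208.5   2.9] [[-0.47922442  0.66121838]]
20 [220.7   4.5] [[-0.42869069  0.68707126]]
153 [271.   10.9] [[-0.22560433  0.79112676]]
135 [288.    6.4] [[-0.19993178  0.87418953]]
23 [305.4   5. ] [[-0.15275782  0.93768358]]
55 [316.    6.3] [[-0.11034329  0.95907116]]
16 [343.9   1.7] [[-0.04666666  1.08160945]]
235 [366.   18.3] [[0.11558012 1.01354901]]
26 [367.3   3.1] [[0.03896187 1.1420124 ]]
25 [326.1   7.2] [[-0.07184546  0.98211018]]
53 [208.3  12.3] [[-0.41234697  0.5995658 ]]
29 [378.8  11.1] [[0.11978168 1.10847006]]
49 [186.9  20.4] [[-0.42259805  0.49058735]]
40 [227.9  16.3] [[-0.32496586  0.63050304]]
22 [290.9  13.9] [[-0.14455694  0.82819465]]
98 [328.1  24.9] [[0.03225682 0.85631599]]
89 [288.   22.3] [[-0.10404235  0.76140414]]
31 [342.4  20.5] [[0.05327204 0.92893292]]
35 [347.4  26.9] [[0.10090855 0.89670156]]
30 [197.2  29.2] [[-0.33442846  0.4695336
[... 1597 characters left out ...]
348.2  92.3] [[0.36616275 0.51959117]]
31 [345.3  99.6] [[0.38239457 0.47949325]]
67 [163.4 111.6] [[-0.00737281  0.04419118]]
74 [338.4 106.5] [[0.38734091 0.43387412]]
82 [325.9 110.2] [[0.36888977 0.39161565]]
50 [139.2 117.8] [[-0.03765386 -0.0247053 ]]
36 [180.4 120.2] [[0.06558493 0.05184768]]
22 [161.4 123.6] [[0.03518469 0.00308818]]
16 [156.4 128.3] [[ 0.04191768 -0.02069292]]
23 [135.8 132.3] [[ 0.0116546 -0.072338 ]]
20 [138.7 139.5] [[ 0.04460687 -0.08603839]]
23 [173.7 142.6] [[ 0.1306672  -0.02726119]]
16 [167.8 144.4] [[ 0.12431261 -0.04338164]]
22 [135.5 146.2] [[ 0.06164437 -0.10951497]]
19 [158.4 152.9] [[ 0.13326103 -0.08369671]]
184 [315.4 217.5] [[0.60884726 0.02742513]]
```

>>> arm_command --steps '[[[0, 0.045, 0.018, -0.18], [0, 0.1, 0.04, -0.36], [0, 0.155, 0.063, -0.54], [0, 0.2, 0.082, -0.72], [0, 0.224, 0.092, -0.9]]]'

```text
time: 6.48
tool_pos: [0.5973, -0.2118, 0.1846]
ee_rot: [[0.001, 0.955, -0.295], [-0.001, -0.295, -0.955], [-1.0, 0.001, 0.001]]
contact_force: [0.5, 0.2, 0.8]
opening: 0.745
```

>>> arm_command --steps '[[[0, 0, 0, -0.18], [0, 0, 0, -0.36], [0, 0, 0, -0.443], [0, 0, 0, -0.443]]]'

```text
time: 6.98
tool_pos: [0.5977, -0.2089, 0.1846]
ee_rot: [[0.001, 0.99, 0.139], [-0.0, 0.139, -0.99], [-1.0, 0.001, 0.0]]
contact_force: [0.1, -0.3, 0.4]
opening: 0.751
```

```bash
python3 - <<'E'
from h import *
d=snap('wrist','w5'); go(.597,-.209,.033,8)
print('tcp px at z .022',proj(d,[[*env.observe()['tool_pos'][:2],.022]]))
u=proj(d,[[.597,-.209,.022]])[0];print(u)
b=BLUE
ring(d,b,.022,u,50)
bb=[x for x in blobs(mask(d,*b)) if np.hypot(*(x[2]-u))<40]
for x in bb:
    k=cv2.convexHull(np.argwhere(x[3])[:,::-1].astype(np.float32)).reshape(-1,2);w=(ray(d,k,.022)*1000).astype(np.float32);print(x[1],cv2.minAreaRect(w))
cv2.imwrite('pics/w5.png',d['pixels'][:,:,::-1])
E
```

```text
t 7.03 tcp [ 0.5976 -0.2088  0.1845] yaw 7.9 shift [ 0.1515 -0.0007  0.    ] roll -0.001 F [-0.3 -1.   0.6] op 0.747 q6 -0.65
tcp px at z .022 [[281.14132481 199.82134157]]
[280.53223485 199.88989582]
z 0.022 area 1300 circ [ 595.7 -206.6] 32.3 rect [46.7 46.7] hullc [ 589.5 -202.9]
z 0.011 area 1300 circ [ 596.  -208.8] 33.4 rect [48.4 48.3] hullc [ 589.6 -205. ]
z 0 area 1300 circ [ 596.2 -211.1] 34.6 rect [50. 50.] hullc [ 589.6 -207.1]
bore top (array([ 595.9, -206.4]), 14.8)
1300 ((595.717041015625, -206.35107421875), (46.71025466918945, 46.68559265136719), 8.038254737854004)
```

View pics/w5.png

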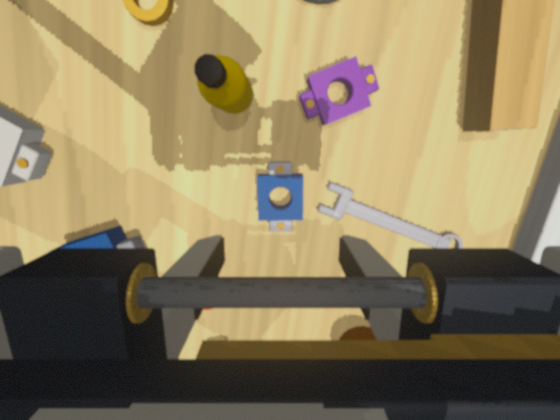

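The view shows the block at (280,196), square to the jaws, with plain faces at x=257 and 303. The wrench prongs end at (320,210) and (328,187), about 18–25 mm from the face. I'll narrow the jaws, keep the tips 12 mm up, and grip 3 mm off centre, away from the wrench.

>>> arm_command --steps '[[[0.05, -0.0013, -0.0055, 0], [0.1, -0.0013, -0.0055, 0], [0.135, -0.0013, -0.0055, 0], [0.149, -0.0013, -0.0055, 0], [0.1535, -0.0013, -0.0055, 0]]]' --gripper 0.63

```text
time: 7.65
tool_pos: [0.5957, -0.2035, 0.0306]
ee_rot: [[-0.0, 0.99, 0.139], [0.0, 0.139, -0.99], [-1.0, -0.0, -0.0]]
contact_force: [0.1, 0.4, -0.0]
opening: 0.631
```

>>> arm_command --steps '[[[0, 0, 0, 0], [0, 0, 0, 0], [0, 0, 0, 0], [0, 0, 0, 0]]]' --gripper 0.3 --newtons 35

```text
time: 8.15
tool_pos: [0.5963, -0.2039, 0.0321]
ee_rot: [[0.002, 0.99, 0.139], [-0.001, 0.139, -0.99], [-1.0, 0.002, 0.002]]
contact_force: [-0.0, 0.1, 6.8]
opening: 0.534
```

>>> arm_command --steps '[[[-0.06, 0, 0, 0], [-0.12, 0, 0, 0], [-0.158, 0.006, -0.035, 0], [-0.158, 0.015, -0.09, 0], [-0.158, 0.025, -0.15, 0]]]'

```text
time: 8.78
tool_pos: [0.5991, -0.0505, 0.1891]
ee_rot: [[0.001, 0.99, 0.138], [-0.0, 0.138, -0.99], [-1.0, 0.001, 0.0]]
contact_force: [0.5, -0.1, -2.3]
opening: 0.532
```

>>> arm_command --steps '[[[0, 0.008, -0.05, 0], [0, 0.014, -0.08, 0], [0.02, 0.014, -0.087, 0], [0.044, 0.014, -0.087, 0], [0.044, 0.014, -0.087, 0]]]'

```text
time: 9.4
tool_pos: [0.599, 0.0371, 0.1424]
ee_rot: [[-0.006, 0.99, 0.14], [0.001, 0.14, -0.99], [-1.0, -0.005, -0.001]]
contact_force: [-0.5, -0.1, -1.9]
opening: 0.532
```

```bash
python3 - <<'E'
from h import *
d=snap('wrist','w6'); go(.602,.0363,.145)
s=env.observe();t=s['tool_pos'];R=s['ee_rot']
c=t+R[:,2]*.003
f=lambda P:np.round((proj(d,P)-[221,170])*4,1).tolist()
print('arbor tip',f([[.6025,.0333,.102]]))
for k in(-1,1): print(k,'bore edge top/bot',f([c+R[:,2]*k*.0125-[0,0,.009],c+R[:,2]*k*.0125-[0,0,.031]]), 'side', f([c+R[:,1]*k*.0125-[0,0,.009]]))
a=cv2.resize(d['pixels'][170:290,221:341],(480,480),interpolation=cv2.INTER_CUBIC);cv2.imwrite('pics/c6.png',a[:,:,::-1])
E
```

```text
t 9.45 tcp [0.6001 0.0368 0.1438] yaw 8.0 shift [-0.0012  0.0018  0.0008] roll 0.0 F [-0.1 -0.2 -2.1] op 0.529 q6 -0.26
arbor tip [[259.6, 294.3]]
-1 bore edge top/bot [[249.4, 287.9], [249.1, 239.8]] side [[162.2, 369.7]]
1 bore edge top/bot [[248.8, 449.0], [248.6, 384.3]] side [[336.0, 370.2]]
```

View pics/c6.png

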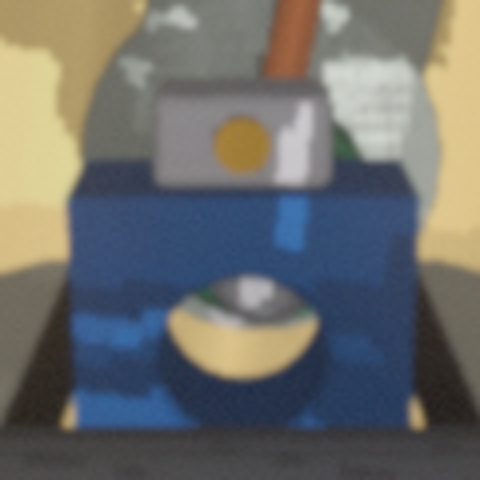

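Crop: the bore centre is about x=245 with rims at y=273 to 380, and the post tip is at about (255,291). So I need +1.6 mm in y and +1 mm in z, which matches the earlier arbor estimate.

>>> arm_command --steps '[[[0.003, 0.0016, 0.0009, 0], [0.012, 0.0016, 0.0009, 0], [0.025, 0.0016, 0.0009, 0], [0.038, 0.0016, 0.0009, 0], [0.048, 0.0016, 0.0009, 0]]]'

```text
time: 10.07
tool_pos: [0.6022, 0.036, 0.0953]
ee_rot: [[-0.001, 0.99, 0.14], [0.0, 0.14, -0.99], [-1.0, -0.001, -0.0]]
contact_force: [-0.5, 0.7, -2.5]
opening: 0.536
```

>>> arm_command --steps '[[[0.004, 0, 0, 0], [0.0065, 0, 0, 0], [0.0075, 0, 0, 0], [0.0075, 0, 0, 0]]]'

```text
time: 10.58
tool_pos: [0.6028, 0.0361, 0.0901]
ee_rot: [[0.001, 0.99, 0.14], [-0.0, 0.14, -0.99], [-1.0, 0.001, 0.0]]
contact_force: [-2.1, 0.7, 3.8]
opening: 0.532
```

>>> arm_command --steps '[[[0, 0, 0, 0], [0, 0, 0, 0], [-0.01, 0, 0, 0], [-0.05, 0, 0, 0], [-0.1, 0, 0, 0]]]' --gripper 0.7

```text
time: 11.2
tool_pos: [0.6021, 0.036, 0.1897]
ee_rot: [[-0.002, 0.99, 0.139], [0.0, 0.139, -0.99], [-1.0, -0.002, -0.001]]
contact_force: [1.0, -0.9, -0.4]
opening: 0.698
```

```bash
python3 - <<'E'
from h import *
go(.522,-.340,.185)
d=snap('wrist','w7');e=snap('scene','s7')
u=proj(d,[[.6025,.0335,.09]])[0].astype(int);v=proj(e,[[.6025,.0335,.07]])[0].astype(int);print(u,v)
a=cv2.resize(d['pixels'][u[1]-50:u[1]+50,u[0]-50:u[0]+50],(400,400),interpolation=cv2.INTER_CUBIC)
b=cv2.resize(e['pixels'][v[1]-35:v[1]+35,v[0]-35:v[0]+35],(400,400),interpolation=cv2.INTER_CUBIC)
cv2.imwrite('pics/c7.png',np.hstack([a,b])[:,:,::-1])
f=lambda P:np.round((proj(e,P)-(v-35))*400/70).tolist()
X=np.array([.99,.14,0])*.025;Y=np.array([-.14,.99,0])*.025;c=np.array([.6025,.0335,0])
print('home block corners top(.080)',f([c+sx*X+sy*Y+[0,0,.080] for sx,sy in((1,1),(1,-1),(-1,-1),(-1,1))]),'tip',f([c+[0,0,.102]]))
E
```

```text
t 11.2 tcp [0.6021 0.036  0.1897] yaw 8.0 shift [ 0.0048 -0.1318  0.3611] roll 0.0 F [ 1.  -0.9 -0.4] op 0.698 q6 -0.26
[281 217] [315 209]
home block corners top(.080) [[285.0, 175.0], [227.0, 252.0], [124.0, 201.0], [183.0, 126.0]] tip [[209.0, 154.0]]
```

View pics/c7.png

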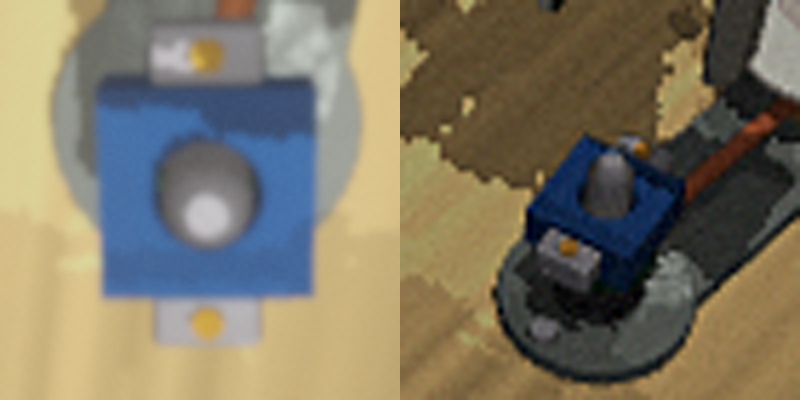

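The block sits flat on the spacer, and in the scene crop its corners match the predicted home position within about 1–2 source pixels. The post rises centred through the bore, tip at (207,215) in the left crop. Next is the collar.

>>> arm_command --steps '[[[0, -0.02, 0.055, 0], [0, -0.041, 0.112, 0], [0, -0.062, 0.17, 0], [0, -0.083, 0.228, 0], [0, -0.104, 0.286, 0]]]'

```text
time: 11.92
tool_pos: [0.539, -0.2635, 0.1892]
ee_rot: [[0.0, 0.99, 0.14], [-0.0, 0.14, -0.99], [-1.0, 0.0, 0.0]]
contact_force: [0.0, -0.5, 0.7]
opening: 0.703
```

>>> arm_command --steps '[[[0, -0.02, 0.055, 0], [0.02, -0.028, 0.075, 0], [0.02, -0.028, 0.075, 0]]]'

```text
time: 12.3
tool_pos: [0.5207, -0.3399, 0.1664]
ee_rot: [[-0.003, 0.991, 0.137], [0.004, 0.137, -0.991], [-1.0, -0.003, -0.004]]
contact_force: [0.1, 1.2, -0.2]
opening: 0.703
```

```bash
python3 - <<'E'
from h import *
d=snap('wrist','w8'); go(.522,-.340,.022)
s=env.observe();t=s['tool_pos'];print('tcp px',proj(d,[[*t[:2],.014],[*t[:2],0]]))
ring(d,((0,110,40),(10,255,255)),.014,proj(d,[[.522,-.34,.007]])[0],44)
print([(x[1],np.round(x[2])) for x in blobs(mask(d,(0,110,40),(10,255,255)),100)])
E
```

```text
t 12.35 tcp [ 0.5216 -0.3388  0.1675] yaw 8.0 shift [0.1454 0.0005 0.0018] roll 0.0 F [-0.3  0.7  0.6] op 0.7 q6 -0.89
tcp px [[282.59657658 201.61995288]
 [282.57175635 198.93842577]]
z 0.014 area 813 circ [ 521.5 -338.9] 21.4 rect [41. 42.] hullc [ 523.1 -338.5]
z 0.007 area 813 circ [ 521.7 -340.4] 21.9 rect [41.9 43. ] hullc [ 523.4 -340. ]
z 0 area 813 circ [ 521.9 -341.9] 22.3 rect [42.9 44. ] hullc [ 523.6 -341.5]
bore top (array([ 521.4, -338.8]), 13.4)
[(np.int32(813), array([282., 201.]))]
```

>>> arm_command --steps '[[[0.05, 0, 0.0005, 0], [0.1, 0, 0.0005, 0], [0.13, 0, 0.0005, 0], [0.1435, 0, 0.0005, 0], [0.1435, 0, 0.0005, 0]]]'

```text
time: 12.98
tool_pos: [0.5229, -0.339, 0.0256]
ee_rot: [[-0.001, 0.99, 0.141], [0.001, 0.141, -0.99], [-1.0, -0.0, -0.001]]
contact_force: [-0.0, -0.7, 0.5]
opening: 0.7
```

>>> arm_command --steps '[[[0, 0, 0, 0], [0, 0, 0, 0], [0, 0, 0, 0], [0, 0, 0, 0], [0, 0, 0, 0]]]' --gripper 0.25 --newtons 25

```text
time: 13.6
tool_pos: [0.5229, -0.3409, 0.0269]
ee_rot: [[0.001, 0.99, 0.139], [-0.001, 0.139, -0.99], [-1.0, 0.001, 0.001]]
contact_force: [-0.9, 0.7, 6.3]
opening: 0.453
```

>>> arm_command --steps '[[[-0.06, 0, 0, 0], [-0.12, 0, 0, 0], [-0.16, 0.015, -0.04, 0], [-0.16, 0.035, -0.095, 0], [-0.16, 0.056, -0.152, 0]]]'

```text
time: 14.22
tool_pos: [0.5569, -0.181, 0.1864]
ee_rot: [[0.001, 0.99, 0.138], [-0.001, 0.138, -0.99], [-1.0, 0.001, 0.001]]
contact_force: [1.0, -0.4, -0.5]
opening: 0.457
```

>>> arm_command --steps '[[[0, 0.02, -0.055, 0], [0, 0.041, -0.112, 0], [0, 0.062, -0.17, 0], [0, 0.075, -0.206, 0], [0.03, 0.075, -0.206, 0]]]'

```text
time: 14.85
tool_pos: [0.6042, 0.0355, 0.1575]
ee_rot: [[0.006, 0.99, 0.144], [0.0, 0.144, -0.99], [-1.0, 0.006, 0.001]]
contact_force: [0.7, -0.2, -2.1]
opening: 0.456
```

```bash
python3 - <<'E'
from h import *
go(.6025,.0335,.133)
E
```

```text
t 14.85 tcp [0.6042 0.0355 0.1575] yaw 8.3 shift [ 0.0245 -0.0021  0.0018] roll 0.0 F [ 0.7 -0.2 -2.1] op 0.456 q6 -0.27
```

>>> arm_command --steps '[[[0.021, -0.001, 0.001, 0], [0.021, -0.001, 0.001, 0], [0.021, -0.001, 0.001, 0]]]'

```text
time: 15.22
tool_pos: [0.6018, 0.031, 0.1354]
ee_rot: [[0.001, 0.99, 0.139], [-0.0, 0.139, -0.99], [-1.0, 0.001, 0.0]]
contact_force: [0.1, 0.7, -0.5]
opening: 0.456
```

```bash
python3 - <<'E'
from h import *
d=snap('wrist','w9'); go(.6025,.0335,.133)
s=env.observe();c=s['tool_pos'];R=s['ee_rot']
f=lambda P:np.round((proj(d,P)-[221,190])*4,1).tolist()
print('arbor tip',f([[.6025,.0335,.102]]))
for k in(-1,1): print(k,'bore edge top/bot',f([c+R[:,2]*k*.0125-[0,0,.010],c+R[:,2]*k*.0125-[0,0,.024]]),'side',f([c+R[:,1]*k*.0125-[0,0,.010]]))
a=cv2.resize(d['pixels'][190:300,221:341],(480,440),interpolation=cv2.INTER_CUBIC);cv2.imwrite('pics/c9.png',a[:,:,::-1])
E
```

```text
t 15.28 tcp [0.6021 0.031  0.1358] yaw 8.0 shift [ 0.0028  0.0008 -0.0025] roll 0.0 F [ 0.7  0.1 -0.9] op 0.457 q6 -0.27
arbor tip [[247.2, 190.7]]
-1 bore edge top/bot [[243.1, 180.1], [242.8, 150.3]] side [[156.6, 261.8]]
1 bore edge top/bot [[242.7, 341.0], [242.5, 300.3]] side [[329.2, 262.1]]
```

View pics/c9.png

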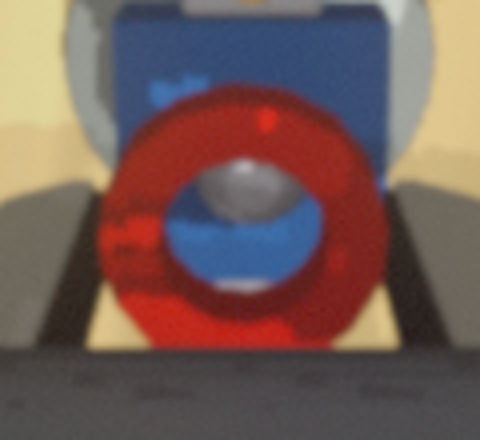

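Crop: the bore spans x 165–325 (centre 245), and the post behind it is centred at about x=248 with its far edge at y=222. That means about +0.5 mm in y and −2 mm in z before lowering.

>>> arm_command --steps '[[[0, 0.0006, -0.002, 0], [0.006, 0.0006, -0.002, 0], [0.013, 0.0006, -0.002, 0], [0.02, 0.0006, -0.002, 0], [0.025, 0.0006, -0.002, 0]]]'

```text
time: 15.9
tool_pos: [0.6014, 0.0334, 0.1088]
ee_rot: [[-0.001, 0.99, 0.14], [0.0, 0.14, -0.99], [-1.0, -0.001, -0.0]]
contact_force: [0.1, -0.1, -2.1]
opening: 0.459
```

>>> arm_command --steps '[[[0.003, 0, 0, 0], [0.005, 0, 0, 0], [0.0065, 0, 0, 0], [0.0065, 0, 0, 0]]]'

```text
time: 16.4
tool_pos: [0.6015, 0.0333, 0.1067]
ee_rot: [[0.001, 0.99, 0.14], [-0.001, 0.14, -0.99], [-1.0, 0.001, 0.001]]
contact_force: [-8.1, 0.7, 21.2]
opening: 0.458
```

>>> arm_command --steps '[[[-0.002, 0, 0, 0], [-0.002, 0, 0, 0], [-0.002, 0, 0, 0], [-0.03, 0, 0, 0], [-0.08, 0, 0, 0]]]' --gripper 0.7

```text
time: 17.02
tool_pos: [0.6001, 0.0335, 0.1813]
ee_rot: [[-0.006, 0.99, 0.139], [0.001, 0.139, -0.99], [-1.0, -0.006, -0.002]]
contact_force: [0.5, 0.0, 0.3]
opening: 0.698
```

```bash
python3 - <<'E'
from h import *
go(.6025,.0335,.18)
d=snap('wrist','w10');e=snap('scene','s10')
u=proj(d,[[.6025,.0335,.09]])[0].astype(int);v=proj(e,[[.6025,.0335,.07]])[0].astype(int)
a=cv2.resize(d['pixels'][u[1]-50:u[1]+50,u[0]-50:u[0]+50],(400,400),interpolation=cv2.INTER_CUBIC)
b=cv2.resize(e['pixels'][v[1]-35:v[1]+35,v[0]-35:v[0]+35],(400,400),interpolation=cv2.INTER_CUBIC)
cv2.imwrite('pics/c10.png',np.hstack([a,b])[:,:,::-1])
ring(e,((0,130,50),(8,255,255)),.094,v,44,12)
# lever & dial from the first top and wrist pictures
w=pickle.load(open('pics/w2.pkl','rb'));t=pickle.load(open('pics/top0.pkl','rb'))
for n,im in(('w2',w),('top',t)):
    B=[x for x in blobs(mask(im,(0,140,60),(8,255,255)),100) if (x[2][0]<200)]
    for x in B:
        P=(ray(im,np.argwhere(x[3])[:,::-1],.094)*1000).astype(np.float32);print(n,'lever',x[1],np.round(x[2]),cv2.minAreaRect(P))
    m=mask(im,(0,0,150),(180,70,255))
    for x in blobs(m,500):
        if x[2][0]<215 and x[2][1]<200 and x[2][1]>30: 
            P=(ray(im,cv2.convexHull(np.argwhere(x[3])[:,::-1].astype(np.float32)).reshape(-1,2),.06)*1000).astype(np.float32);print(n,'dial',np.round(x[2]),cv2.minEnclosingCircle(P))
E
```

```text
t 17.02 tcp [0.6001 0.0335 0.1813] yaw 8.0 shift [0.0013 0.0023 0.0003] roll 0.0 F [0.5 0.  0.3] op 0.698 q6 -0.27
z 0.094 area 155 circ [604.4  28.8] 25.5 rect [41.1 49.6] hullc [605.9  28. ]
z 0.047 area 155 circ [583.3  61.9] 27.2 rect [43.9 52.9] hullc [584.9  61.1]
z 0 area 155 circ [562.2  95. ] 28.9 rect [46.6 56.1] hullc [563.8  94.1]
bore top (array([600.7,  30.8]), 17.5)
w2 lever 2285 [ 66. 107.] ((566.807861328125, 205.58438110351562), (17.212112426757812, 91.14413452148438), 69.6321029663086)
w2 dial [123.  65.] ((611.4678955078125, 186.9351348876953), 53.792110443115234)
top lever 199 [187. 202.] ((568.7794799804688, 208.78768920898438), (14.309930801391602, 91.69823455810547), 68.59130859375)
```

View pics/c10.png

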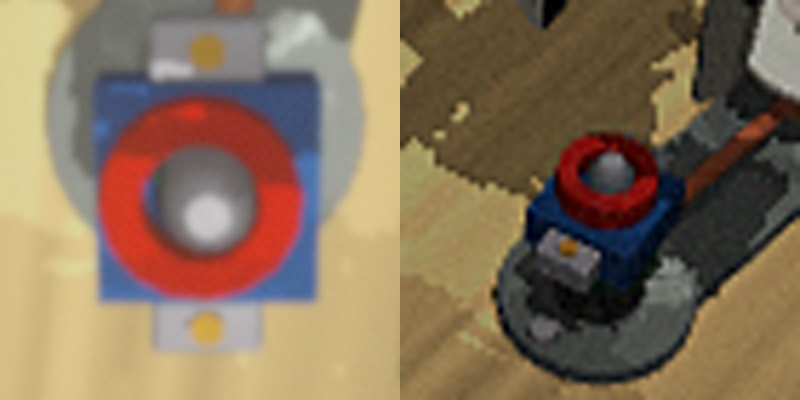

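The stack is complete: the red collar is flat on the block with the post tip through its bore (left crop 207,215). Now to the lever. I'll go above its grip point with the jaws across it.

>>> arm_command --steps '[[[0, -0.005, -0.037, -0.18], [0, -0.01, -0.075, -0.36], [0, -0.015, -0.115, -0.54], [0, -0.02, -0.155, -0.72], [0, -0.024, -0.186, -0.9]]]' --gripper 0.5

```text
time: 17.75
tool_pos: [0.5511, 0.2156, 0.1821]
ee_rot: [[-0.001, 0.501, 0.866], [-0.0, 0.866, -0.501], [-1.0, -0.001, -0.001]]
contact_force: [-0.1, -0.3, -0.6]
opening: 0.495
```

>>> arm_command --steps '[[[0, 0, 0, -0.18], [0, 0, 0, -0.21], [0, 0, 0, -0.21]]]'

```text
time: 18.12
tool_pos: [0.5519, 0.2138, 0.1826]
ee_rot: [[-0.001, 0.318, 0.948], [-0.0, 0.948, -0.318], [-1.0, -0.0, -0.001]]
contact_force: [0.8, 0.6, 0.6]
opening: 0.499
```

```bash
python3 - <<'E'
from h import *
d=snap('wrist','w11'); go(.5505,.2148,.094)
s=env.observe();t=s['tool_pos'];print('tcp px',proj(d,[[*t[:2],.094]]))
for x in blobs(mask(d,(0,140,60),(8,255,255)),100):
    P=(ray(d,np.argwhere(x[3])[:,::-1],.094)*1000).astype(np.float32);r=cv2.minAreaRect(P);b=cv2.boxPoints(r);print('lever',x[1],np.round(x[2]),r,np.round(b).tolist())
for x in blobs(mask(d,(55,100,40),(90,255,255)),10):
    w=ray(d,x[2],.06)[0];print('green',x[1],np.round(x[2]),w)
P=np.array([.619,.1926]);print('dial px',proj(d,[[*P,.06],[*P,.094]]))
cv2.imwrite('pics/w11.png',d['pixels'][:,:,::-1])
E
```

```text
t 18.18 tcp [0.552  0.2137 0.1827] yaw 71.4 shift [ 0.0887  0.0006 -0.0018] roll 0.0 F [ 0.1  0.4 -0.5] op 0.5 q6 -1.07
tcp px [[281.00503472 218.48212457]]
lever 1179 [284. 229.] ((563.4448852539062, 212.8080291748047), (11.892240524291992, 86.08036804199219), 69.48081970214844) [[521.0, 222.0], [602.0, 192.0], [606.0, 203.0], [525.0, 233.0]]
green 63 [309. 245.] [0.59591525 0.22839038]
dial px [[282.29889142 275.89554901]
 [282.37297216 293.37496875]]
```

View pics/w11.png

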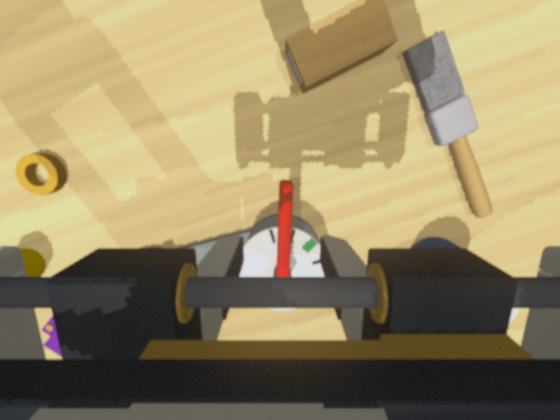

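The lever runs from (284,275) to (286,183), reaching out at yaw 159.7°, which is about 15° open. The green mark is at (309,245). I'll descend, pinch lightly and follow the arc.

>>> arm_command --steps '[[[0, 0.003, -0.004, 0.03], [0.04, 0.003, -0.004, 0.03], [0.075, 0.003, -0.004, 0.03], [0.088, 0.003, -0.004, 0.03], [0.088, 0.003, -0.004, 0.03]]]'

```text
time: 18.8
tool_pos: [0.5489, 0.2179, 0.0946]
ee_rot: [[-0.002, 0.345, 0.939], [-0.0, 0.939, -0.345], [-1.0, -0.001, -0.001]]
contact_force: [0.7, 0.0, 0.6]
opening: 0.5
```

>>> arm_command --steps '[[[0, 0, 0, 0], [0, 0, 0, 0], [0, 0, 0, 0], [0, 0, 0, 0], [0, 0, 0, 0]]]' --gripper 0.05 --newtons 8

```text
time: 19.42
tool_pos: [0.5493, 0.2182, 0.0956]
ee_rot: [[0.001, 0.344, 0.939], [-0.0, 0.939, -0.344], [-1.0, 0.0, 0.001]]
contact_force: [-0.8, -1.5, 3.3]
opening: 0.127
```

>>> arm_command --steps '[[[0, 0.0058, 0.0002, 0.08], [0, 0.0115, 0.0009, 0.16], [0, 0.0171, 0.0021, 0.24], [0, 0.0226, 0.0036, 0.32], [0, 0.0274, 0.0054, 0.39]]]'

```text
time: 20.05
tool_pos: [0.5636, 0.241, 0.0956]
ee_rot: [[-0.0, 0.677, 0.736], [-0.002, 0.736, -0.677], [-1.0, -0.002, 0.001]]
contact_force: [-1.3, -6.5, 3.8]
opening: 0.13
```

>>> arm_command --steps '[[[0, 0.0058, 0.0002, 0.08], [0, 0.0115, 0.0009, 0.16], [0, 0.0171, 0.0021, 0.24], [0, 0.0226, 0.0036, 0.32], [0, 0.0267, 0.0051, 0.38]]]'

```text
time: 20.68
tool_pos: [0.5854, 0.2564, 0.0955]
ee_rot: [[-0.001, 0.901, 0.433], [-0.003, 0.433, -0.901], [-1.0, -0.002, 0.003]]
contact_force: [-2.1, -8.3, 6.3]
opening: 0.134
```

>>> arm_command --steps '[[[0, 0, 0, 0], [0, 0, 0, 0], [0, 0, 0, 0]]]' --gripper 0.45

```text
time: 21.05
tool_pos: [0.5852, 0.2586, 0.095]
ee_rot: [[-0.0, 0.9, 0.436], [0.0, 0.436, -0.9], [-1.0, -0.0, -0.0]]
contact_force: [-0.3, 0.1, -0.7]
opening: 0.405
```

>>> arm_command --steps '[[[-0.04, 0, 0, 0], [-0.1, 0, 0, 0], [-0.15, 0, -0.03, 0], [-0.15, 0, -0.05, 0], [-0.15, 0, -0.05, 0]]]'

```text
time: 21.68
tool_pos: [0.5625, 0.3046, 0.2447]
ee_rot: [[-0.001, 0.899, 0.437], [0.0, 0.437, -0.899], [-1.0, -0.001, -0.0]]
contact_force: [-0.2, -0.3, -0.2]
opening: 0.45
```

```bash
python3 - <<'E'
from h import *
go(.55,.24,.24)
R={}
for n in('wrist','top','scene'):
    d=snap(n,n+'12')
    P=proj(d,[[.617,.192,.09]])[0]
    for x in blobs(mask(d,(0,140,60),(8,255,255)),40):
        if np.hypot(*(x[2]-P))<90:
            W=(ray(d,np.argwhere(x[3])[:,::-1],.094)*1000).astype(np.float32);r=cv2.minAreaRect(W);b=cv2.boxPoints(r)
            e=max([b[1]-b[0],b[2]-b[1]],key=np.linalg.norm);print(n,'lever',x[1],np.round(r[0],1),np.round(r[1],1),'yaw',round(np.degrees(np.arctan2(e[1],e[0]))%180,1),np.round(b).tolist())
    for x in blobs(mask(d,(55,80,40),(90,255,255)),4):
        if np.hypot(*(x[2]-P))<60: print(n,'green',x[1],np.round(x[2]),ray(d,x[2],.06))
d=pickle.load(open('pics/wrist12.pkl','rb'));cv2.imwrite('pics/w12.png',d['pixels'][:,:,::-1])
u=[int(v) for v in proj(d,[[.617,.192,.06]])[0]];print(u)
E
```

```text
t 21.68 tcp [0.5625 0.3046 0.2447] yaw 25.9 shift [ 0.0047 -0.0395  0.0527] roll 0.0 F [-0.2 -0.3 -0.2] op 0.45 q6 -0.13
wrist lever 502 [587.  254.9] [12.  61.1] yaw 115.8 [[568.0, 280.0], [595.0, 225.0], [606.0, 230.0], [579.0, 285.0]]
top lever 128 [602.  34.] [39.2 36.2] yaw 1.0 [[582.0, 52.0], [583.0, 16.0], [622.0, 16.0], [621.0, 52.0]]
top lever 196 [594.7 236.1] [13.8 91. ] yaw 113.4 [[570.0, 275.0], [606.0, 192.0], [619.0, 197.0], [583.0, 281.0]]
scene lever 96 [595.  235.5] [11.7 92.6] yaw 113.1 [[572.0, 276.0], [608.0, 191.0], [619.0, 195.0], [582.0, 280.0]]
scene lever 122 [603.4  31.5] [40.6 43.1] yaw 92.1 [[582.0, 52.0], [584.0, 9.0], [625.0, 11.0], [623.0, 54.0]]
[280, 292]
```

The 12-picture viewing limit is reached, so the last check is numeric. I'll use the change in lever pose to get the valve angle, test whether the lever covers the green mark, and check how far each bystander has moved.

```bash
python3 - <<'E'
from h import *
D0=pickle.load(open('pics/top0.pkl','rb'));D1=pickle.load(open('pics/top12.pkl','rb'));S0=pickle.load(open('pics/scene0.pkl','rb'));S1=pickle.load(open('pics/scene12.pkl','rb'))
L={}
for n,d in(('0',D0),('1',D1)):
    P=proj(d,[[.617,.192,.09]])[0]
    x=[x for x in blobs(mask(d,(0,140,60),(8,255,255)),150) if np.hypot(*(x[2]-P))<60][0]
    W=ray(d,np.argwhere(x[3])[:,::-1],.094).astype(np.float32);v=cv2.fitLine(W,cv2.DIST_L2,0,.01,.01).ravel();L[n]=v
A=np.c_[L['0'][:2],-L['1'][:2]];s=np.linalg.solve(A,L['1'][2:]-L['0'][2:]);p=L['0'][2:]+s[0]*L['0'][:2]
f=p-[.6025,.0335];y=np.degrees(np.arctan2(f[1],f[0]))
for n in L: print(n,'valve deg',round((y+90-np.degrees(np.arctan2(L[n][1],L[n][0])))%180,1))
print('pivot',p,'dist',np.linalg.norm(f))
for n,d in(('top0',D0),('top1',D1),('sc0',S0),('sc1',S1)):
    c=proj(d,[[.598,.229,.06]])[0];m=mask(d,(45,50,30),(95,255,255));a,b=np.round(c).astype(int);print(n,'green px near mark',int((m[b-8:b+9,a-8:a+9]>0).sum()))
# bystanders: template match between first and last views
for n,d0,d1 in(('top',D0,D1),('scene',S0,S1)):
  for nm,xyz in dict(spare=(.44,-.031,.01),oil=(.535,-.107,.08),timber=(.76,-.04,.03),offcut=(.44,.28,.03),wrench=(.69,-.22,.005),brush=(.57,.39,.01),jar=(.735,-.4,.06),can=(.7,.373,.09)).items():
    u,v=np.round(proj(d0,[xyz])[0]).astype(int);r=16
    t=d0['pixels'][v-r:v+r,u-r:u+r];w=d1['pixels'][max(0,v-2*r):v+2*r,u-2*r:u+2*r]
    if t.shape[:2]!=(32,32) or w.shape[:2]!=(64,64): print(n,nm,'edge');continue
    q=cv2.matchTemplate(w,t,cv2.TM_CCOEFF_NORMED);_,mx,_,lo=cv2.minMaxLoc(q);print(n,nm,'shift px',lo[0]-r,lo[1]-r,round(mx,2))
E
```

```text
0 valve deg 16.5
1 valve deg 62.7
pivot [0.6137404  0.19186014] dist 0.15875855878267411
top0 green px near mark 18
top1 green px near mark 6
sc0 green px near mark 2
sc1 green px near mark 0
top spare shift px 0 0 0.98
top oil shift px 0 0 1.0
top timber shift px 0 0 1.0
top offcut shift px 0 0 0.89
top wrench shift px 0 0 0.99
top brush shift px 14 16 0.4
top jar shift px 0 0 1.0
top can shift px 8 -6 0.41
scene spare shift px 0 0 0.99
scene oil shift px 0 0 0.99
scene timber shift px 0 0 0.97
scene offcut shift px 0 0 0.79
scene wrench shift px 0 0 0.98
scene brush shift px 4 2 0.68
scene jar edge
scene can shift px 0 0 1.0
```

The valve reads about 62°, inside the ±8° band. The low-correlation matches (brush and can in the top view) are probably covered by the arm, and nothing there was touched. Handing in.

```bash
python3 - <<'E'
from workcell import env
print(env.close_job()); s=env.observe(); print(s['time'],s['contact_force'])
E
```

```text
the job is handed in; nothing more can be done
None
the job is handed in; nothing more can be done
```

I threaded the green spacer, the smaller blue cutter block and the red collar onto the arbor in that order. I lowered each one until the wrist force showed contact at about its home height. Then I turned the lever to the green mark, released it, lifted the arm clear and handed the job in at about 22 s.

**Stack:** The last close-up showed the collar flat on the block, with the post centred through it to within its clearance. The collar took about 21 N as it seated, against roughly 4 N for the spacer and the block.

**Valve:** The top view gives 62.7°. The jaw angle at release and the wrist view put it near 60°. All are inside the ±8° band. In the top view most of the green mark is now hidden under the lever.

**Bystanders:** The spare ring, oil bottle, timber, offcut, wrench, jar and can showed no shift in the views that matched well.

**Checks that disagreed or were not made:**
- The brush gave no reliable match in either view (scores 0.40 and 0.68), and the can matched only in the scene view. The arm or its shadow probably covered them. I never went near either of them with the gripper down and saw no unexpected contact force.
- I could not view the final wrist picture because the 12-picture limit was reached, so the final lever and bystander checks are numeric only.

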